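# Free-run check of the specimen turntable

## Robot

A 6-joint arm with a two-finger parallel gripper is mounted at the origin on a cart in front of the work surface, level with it; the furniture and walls round the work are solid. World frame = base frame: x ahead of the robot, y to its left, z up, the work surface at z = 0. Lengths are in m, angles in rad, forces in N, time in s.
With the tool pointing down it reaches from about 0.35 to 0.975 m from the base axis. Payload 4.9 kg.
Tool frame: the origin (TCP) lies at the very end of the fingers, on their centre line; the grasp point (between the pads) lies 19 mm behind it; z points along the fingers, y is the line along which they close (so a half turn about z gives the same grasp; the last joint's range is limited). The gripper opens to 85 mm and grips with 20 to 120 N. Pads are 22 mm wide; open, the fingers measure 114 mm over their backs; the gripper's body (76 mm by 85 mm) begins 54 mm behind the grasp point. The pads swing forward as they close: fully open they stand 13 mm farther back than shut.
Start: joints at [-0.119, 0.053, 1.613, -0, 1.476, -0.119], TCP at [0.625, 0, 0.195] pointing down, gripper open.
Joint ranges: [-3.01, 3.01], [-1.01, 2.22], [0.06, 2.58], [-1.02, 4.17], [0.09, 2.62], [-3.14, 3.14]. Speed limits (rad/s): [2.57, 2.57, 3.14, 3.14, 3.14, 3.14].

## Interface

Orientations are given as a rotation vector (axis times angle).
In Python, from plant import r gives the robot as it stands. Calls block until the motion is done:
- r.movep(position, orientation): joint-space move of the TCP to a pose.
- r.move_straight(position, velocity=0.15, frame=None, contact_N=None): straight line of the TCP; frame=None keeps the orientation; velocity is the mean speed in m/s. With contact_N (N) it stops when the force on the tool has changed by that much, and returns True; else False.
- r.goto_joints(angles): joint-space move.
- r.open_gripper() and r.grasp(): open the fingers fully, or close them until they stop; the grip force is fixed at half the most.
- r.dwell(seconds).
- r.inverse_kinematics(position, orientation): joint angles nearest the present ones, or None.
- r.observe(): the state.
- r.camera(name): name is "scene" or "side" or "wrist"; returns a dict with "pixels" (384x512x3 uint8, red, green, blue), "fx", "fy", "cx", "cy" (pixels), "extrinsics" (4x4, takes a point from world to camera coordinates); the wrist camera has in their place "hand_eye" (4x4, takes a point from camera to tool coordinates, whose origin is the TCP and whose axes are the flange's). Camera axes: x right, y down, z forward; pixel columns grow to the right and rows downward; lengths in m; the calibration is good to about 2 mm. A picture is of the moment at which its call begins: read the wrist's pose just before it. There is no depth.
A pose or a line that the arm cannot do raises r.IKError and nothing moves.
- r.job_done(): hands the job in; it is judged then, once.
The state is a dict: "clock": time; "qpos": joint angles; "qvel": joint speeds; "joint_efforts": joint torques, N m; "tool_pos": TCP position; "tool_rot": TCP orientation; "ft_force": force on the tool from outside, world axes, zero at the start; "torque": the same for the moment, N m; "width": finger opening in m; "finger_force": force on a finger pad.
Only numpy, scipy, OpenCV 4.12 (cv2) and the standard library are available. Lean on these libraries where they do the work, as an engineer would, in place of code of your own. Each camera call takes 0.05 s, during which the arm holds its last target. There are 200 camera calls.

## Task

Check that the turntable runs free: push its upright peg with a fingertip to flick the wheel spinning anticlockwise (seen from above), and take the hand away. Let the engraved arrow line pass the gate (the two fixed studs beside the rim) at least once with the wheel running untouched, then, on a later pass, press a fingertip on the wheel's flat face so that it stops with the line between the studs, and finish while still holding the fingertip there. Brake it in that one touch: do not catch the peg, do not let the wheel come to rest anywhere else or nudge it into place afterwards, and do not pick up or disturb the things lying around.

Things in the scene. Friction and masses are not known exactly. Their poses are not given: they have to be found in the camera images.
- turntable: Fixed grey base of the turntable, 176 mm across. Origin on the worktop under the wheel's axis, z up. Its -x axis points to the middle of the gate: two upright steel studs, 11 mm thick, 50 mm apart between centres, 135 mm from the axis, tops 54 mm above the worktop (4 mm above the wheel's face). Place and yaw differ each time.
- wheel (a joint): Turn of the wheel in rad, growing anticlockwise seen from above, counted on over many turns, no stops. At multiples of 2 pi the engraved line points at the middle of the gate. It starts at rest at 0.9 to 4.9, so the first pass is at 2 pi; stop it at 4 pi or a later multiple, within 0.23. From 7.4 on, touch the wheel only while the line is within 0.85 rad of the gate.
- hub (a point): Point on the wheel's axis at the height of its flat face, 50 mm above the worktop. Wheel: aluminium disc, 230 mm across, about 1 kg, free bearing: it loses half its speed in 8 to 12 s, at any speed; a fingertip pressed on its face stops it almost at once. It is sprung: it sinks 1 mm for each 3 N pressed, 6 mm at most. A hub nut of radius 16 mm stands 12 mm above the face; from there to the peg the face is free.
- mark (a point): Point on the engraved line on the wheel's face, 108 mm from the axis. The line is dark, 5 mm wide, flush, radial, from 54 to 114 mm from the axis, with an arrowhead at the rim. It lies exactly opposite the peg.
- flick_peg: Upright steel peg on the wheel's face, 98 mm from the axis, opposite the engraved line; 12 mm thick (18 mm at its collar, the lowest 5 mm), 30 mm high, free to turn on its own axis like a crank handle. Origin at its foot, on the face. Push it sideways, along the rim, to spin the wheel.
- sample_tin_2: Bystander: round pale lidded tin, 64 mm wide, 40 high (mm), loose on the worktop. Origin at the centre of its underside. Leave it alone.
- bottle_b: Bystander: small dark bottle, 41 mm wide, 68 high (mm), loose on the worktop. Origin at the centre of its underside. Leave it alone.
- marker: Bystander: marker pen lying flat, 131 x 16 x 16 (mm), loose on the worktop. Origin at the centre of its underside. Leave it alone.
- sample_tin_1: Bystander: round pale lidded tin, 68 mm wide, 40 high (mm), loose on the worktop. Origin at the centre of its underside. Leave it alone.
- mortar_prism_1: Bystander: grey mortar block 40 x 65 x 40 (mm), loose on the worktop. Origin at the centre of its underside. Leave it alone.
- stopper_1: Bystander: black rubber stopper, 22 mm wide, 24 high (mm), loose on the worktop. Origin at the centre of its underside. Leave it alone.
- vial: Bystander: capped vial, 23 mm wide, 62 high (mm), loose on the worktop. Origin at the centre of its underside. Leave it alone.

How it is judged:
On the way, in this order (a step that is already met when the one before it is completed fails the run):
1. the wheel runs anticlockwise, faster than 0.4 rad/s, with nothing touching it, for 1 s (velocity of joint wheel above 0.4 rad/s and contact force between anything else and wheel below 0.05 N), for 1 s.
2. after the line has passed the gate at least once, a fingertip holds the wheel still with the line between the studs (value of joint wheel above 11.5 rad and contact force between the fingers and wheel above 0.3 N and velocity of joint wheel between -0.05 and 0.05 rad/s and x of mark in the frame of turntable below -0.09 m and y of mark in the frame of turntable between -0.025 and 0.025 m), for 0.2 s.
At the end, for the whole second after the job is handed in: The wheel is at rest (under 0.05 rad/s), held by a fingertip on its face (more than 0.3 N), after the line has passed the gate at least once (joint beyond 11.5 rad), with the line between the studs (its point at 108 mm radius within 25 mm of the gate's middle line) (all of step 2 and contact force between the fingers and flick_peg below 0.2 N); the arm keeps its last pose, push and grip.
It fails at once if after its first pass (joint beyond 7.4 rad) the wheel is touched while the line is away from the gate (more than about 0.85 rad) (value of joint wheel above 7.4 rad and contact force between anything else and wheel above 0.3 N and x of mark in the frame of turntable above -0.071 m).
It fails at once if after its first pass the wheel comes to rest, or turns back, with the line outside the studs (value of joint wheel above 7.4 rad and velocity of joint wheel below 0.03 rad/s and (x of mark in the frame of turntable above -0.09 m or y of mark in the frame of turntable above 0.027 m or y of mark in the frame of turntable below -0.027 m)).
It fails at once if after its first pass the peg is caught or hit (value of joint wheel above 7.4 rad and contact force between anything else and flick_peg above 0.3 N).
It fails at once if a bystander is lifted or shifted by more than 20 mm (distance of any of sample_tin_2, bottle_b, marker, sample_tin_1, mortar_prism_1, stopper_1, vial from where it was at the start of the episode above 0.02 m).
It also fails if it takes over 45 s, if anything falls off the work surface, if the arm or the gripper's body presses on something with over 40 N, if the wrist force passes 120 N, or if a joint passes its speed limit or range.

## Working session

There is one attempt and no reset: what is moved stays moved. The work goes in short steps, each a Python script; the robot and the scene stay as the last script left them, time stands still between calls to the robot, and variables do not carry over. Pictures are saved under pics/ and viewed, at most 10 in all, crops included, and the job is handed in when it is done.

```bash
ls; mkdir -p pics
python3 - <<'E'
from plant import r
import cv2,numpy as np,pickle
d={}
for n in ["scene","side"]:
    c=r.camera(n); d[n]=c
    cv2.imwrite(f"pics/{n}.png",cv2.resize(c["pixels"][:,:,::-1],(768,576)))
pickle.dump(d,open("cams.pkl","wb"))
for n in d: print(n,{k:np.round(v,3) for k,v in d[n].items() if k!="pixels"})
o=r.observe();print(o)
E
```

```text
pics
scene {'fx': np.float64(394.261), 'fy': np.float64(394.261), 'cx': np.float64(248.98), 'cy': np.float64(192.056), 'extrinsics': array([[ 0.688, -0.725,  0.022, -0.382],
       [-0.357, -0.365, -0.86 ,  0.245],
       [ 0.631,  0.584, -0.51 ,  1.07 ],
       [ 0.   ,  0.   ,  0.   ,  1.   ]])}
side {'fx': np.float64(459.172), 'fy': np.float64(459.172), 'cx': np.float64(260.043), 'cy': np.float64(188.342), 'extrinsics': array([[-0.924, -0.382, -0.024,  0.541],
       [-0.193,  0.519, -0.833,  0.129],
       [ 0.33 , -0.765, -0.553,  1.24 ],
       [ 0.   ,  0.   ,  0.   ,  1.   ]])}
{'clock': 0.1, 'qpos': array([-1.18963373e-01,  5.33190690e-02,  1.61416958e+00, -7.09312958e-06,
        1.47601817e+00, -1.19000032e-01]), 'qvel': array([-0.00077131, -0.0035299 , -0.00300939,  0.0006367 , -0.0006421 ,
       -0.00068913]), 'joint_efforts': array([ 6.14647306e-04, -3.94903493e+01, -3.71363103e+01, -4.52310599e-05,
        3.99340541e-03, -4.17574097e-05]), 'tool_pos': array([6.24357089e-01, 9.79099109e-05, 1.94160834e-01]), 'tool_rot': array([-2.22033879e+00, -2.22042169e+00,  1.86652905e-03]), 'ft_force': array([-0.16128222,  0.25001161, -0.4455584 ]), 'torque': array([-0.02010772, -0.06644553,  0.00872374]), 'finger_force': 0.0, 'width': 0.08562325999152644}
```

View pics/scene.png

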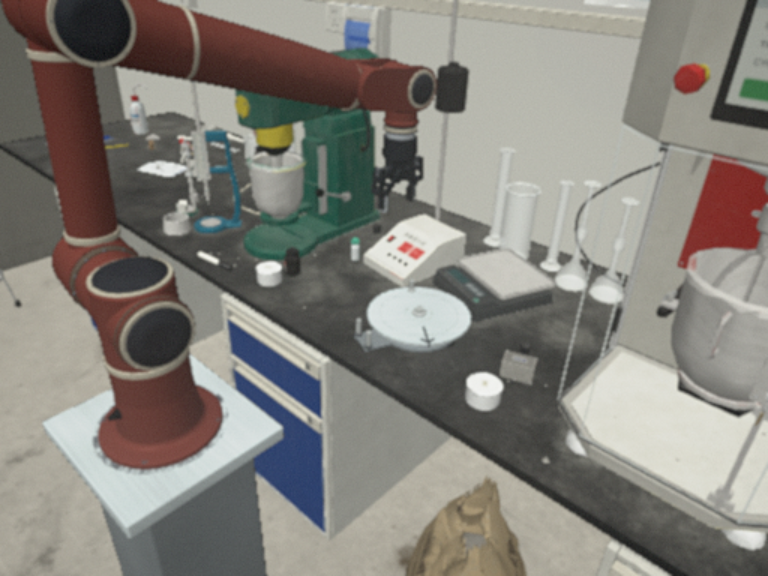

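View pics/side.png

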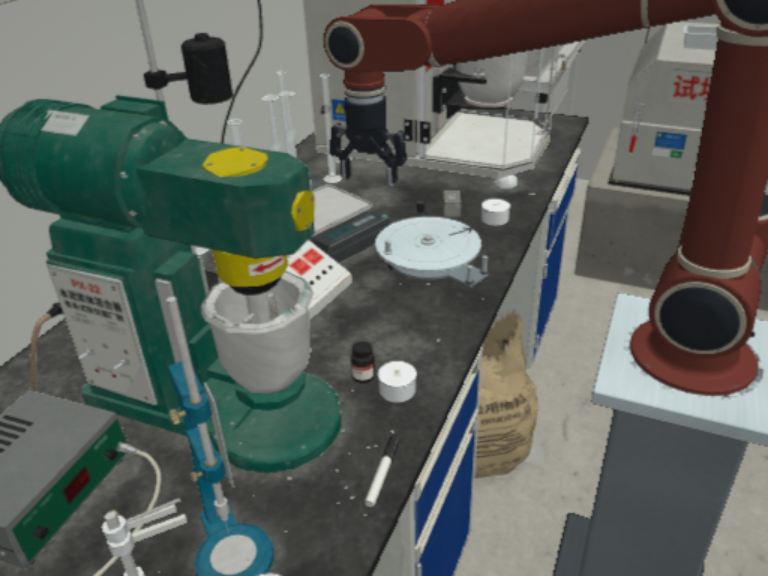

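The scene picture shows the wheel centred near (418,317), the arrow near (428,335), the peg at about (411,287) and the gate studs at about (360,325) and (367,340). In the side picture the hub is at (428,240), the peg at (388,247), the arrow at (462,230) and the studs at about (465,275) and (486,263).

```bash
cat > h.py <<'E'
import numpy as np,cv2
from scipy.spatial.transform import Rotation as R
def K(c): return np.array([[c["fx"],0,c["cx"]],[0,c["fy"],c["cy"]],[0,0,1.]])
def cast(c,uv,z,E=None):
    E=c["extrinsics"] if E is None else E
    uv=np.atleast_2d(np.asarray(uv,float)); d=np.c_[(uv[:,0]-c["cx"])/c["fx"],(uv[:,1]-c["cy"])/c["fy"],np.ones(len(uv))]@E[:3,:3]
    o=-E[:3,:3].T@E[:3,3]; return o+d*((z-o[2])/d[:,2])[:,None]
def circ(p):
    A=np.c_[2*p[:,:2],np.ones(len(p))]; s=np.linalg.lstsq(A,(p[:,:2]**2).sum(1),rcond=None)[0]
    return s[:2],np.sqrt(s[2]+s[0]**2+s[1]**2)
def wristE(c,o):
    T=np.eye(4);T[:3,:3]=R.from_rotvec(o["tool_rot"]).as_matrix();T[:3,3]=o["tool_pos"]
    return np.linalg.inv(T@c["hand_eye"])
E
python3 - <<'E'
import pickle; from h import *
d=pickle.load(open("cams.pkl","rb"))
for n,hub,pts in [("scene",(405,317),dict(arrow=(428,335),peg=(411,294),s1=(360,322),s2=(368,337))),("side",(410,240),dict(arrow=(462,230),peg=(388,252),s1=(467,267),s2=(485,258)))]:
    c=d[n];im=c["pixels"].astype(int)
    h=np.array(hub)/1.5; ref=im[int(h[1]),int(h[0])]; print(n,ref)
    m=((abs(im-ref).max(2)<28)*255).astype(np.uint8); m=cv2.morphologyEx(m,cv2.MORPH_CLOSE,np.ones((5,5)))
    _,l=cv2.connectedComponents(m); q=l==l[int(h[1]),int(h[0])]
    k=max(cv2.findContours(q.astype(np.uint8),cv2.RETR_EXTERNAL,cv2.CHAIN_APPROX_NONE)[0],key=len)[:,0]
    P=cast(c,cv2.convexHull(k)[:,0],.05);print(circ(P))
    for a,b in pts.items(): print(a,cast(c,np.array(b)/1.5,.054 if a[0]=='s' else .05)[0].round(3))
E
```

```text
scene [215 223 221]
(array([ 0.55148234, -0.13850969]), np.float64(0.11276587292738485))
arrow [ 0.502 -0.207  0.05 ]
peg [ 0.603 -0.074  0.05 ]
s1 [ 0.431 -0.077  0.054]
s2 [ 0.403 -0.127  0.054]
side [194 209 209]
(array([ 0.55197903, -0.13643037]), np.float64(0.11272591382747024))
arrow [ 0.497 -0.21   0.05 ]
peg [ 0.615 -0.065  0.05 ]
s1 [ 0.439 -0.06   0.054]
s2 [ 0.414 -0.106  0.054]
```

Run:
```python
from plant import r
from h import *
base=R.from_rotvec([-2.2214,-2.2214,0]); rot=(R.from_euler('z',-36,degrees=True)*base).as_rotvec()
print(r.inverse_kinematics([.552,-.1375,.33],rot))
r.movep([.552,-.1375,.33],rot); r.grasp()
o=r.observe(); c=r.camera("wrist"); E=wristE(c,o)
import pickle; pickle.dump((c,o),open("w.pkl","wb")); print(o["clock"],o["tool_pos"],o["width"])
cv2.imwrite("pics/w.png",cv2.resize(c["pixels"][:,:,::-1],(768,576)))
```

```text
[-3.74961538e-01 -1.24975955e-01  1.56536032e+00  5.09727150e-05
  1.70123804e+00  2.53363622e-01]
1.7 [ 0.55203343 -0.13753102  0.33010056] 0.00013867778851526141
```

View pics/w.png

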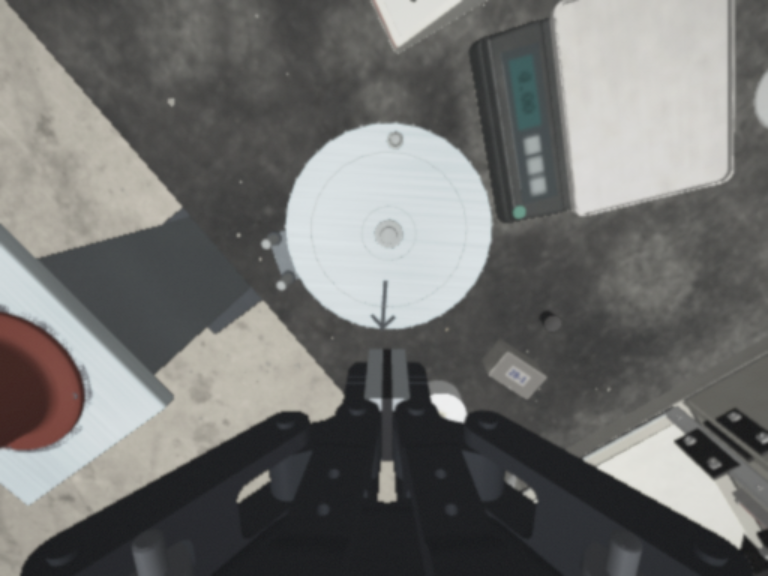

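The wrist picture shows the whole wheel centred near (388,226). The line runs from (385,282) to (383,327), the peg is at (395,138), and the studs are at (267,243) and (281,285).

Run:
```python
import pickle; from h import *
c,o=pickle.load(open("w.pkl","rb")); E=wristE(c,o)
im=c["pixels"].astype(int); ref=im[140,230]
m=((abs(im-ref).max(2)<28)*255).astype(np.uint8); m=cv2.morphologyEx(m,cv2.MORPH_CLOSE,np.ones((5,5)))
_,l=cv2.connectedComponents(m); k=max(cv2.findContours((l==l[140,230]).astype(np.uint8),0,1)[0],key=len)[:,0]
h,rad=circ(cast(c,cv2.convexHull(k)[:,0],.05,E)); print(h,rad)
for n,p,z in [("peg",(395,138),.08),("l0",(385,282),.05),("l1",(383,327),.05),("s1",(267,243),.054),("s2",(281,285),.054),("nut",(389,235),.062)]:
    q=cast(c,np.array(p)/1.5,z,E)[0,:2]; v=q-h; print(n,q.round(4),np.hypot(*v).round(4),np.degrees(np.arctan2(v[1],v[0])).round(1))
```

```text
[ 0.55520198 -0.13713844] 0.11329155575686733
peg [ 0.6178 -0.0621] 0.0978 50.2
l0 [ 0.5191 -0.1812] 0.057 -129.3
l1 [ 0.4843 -0.2251] 0.113 -128.9
s1 [ 0.4401 -0.0668] 0.1349 148.6
s2 [ 0.4211 -0.1132] 0.1362 169.9
nut [ 0.5559 -0.1381] 0.0011 -54.9
```

```bash
cat >> h.py <<'E'
HUB=np.array([.5553,-.1375]); GATE=159.3
def project(c,P,E=None):
    E=c["extrinsics"] if E is None else E
    q=(np.asarray(P)@E[:3,:3].T+E[:3,3])@K(c).T; return q[:,:2]/q[:,2:]
def line_angle(c,E=None,hub=HUB):
    """world angle (deg) of the dark line: sample face in polar coords, darkest radial spoke; returns angle, score, peg-opposite 2nd"""
    a=np.arange(0,360,1.); rr=np.arange(.060,.108,.002)
    A,Rr=np.meshgrid(np.radians(a),rr,indexing='ij')
    P=np.stack([hub[0]+Rr*np.cos(A),hub[1]+Rr*np.sin(A),np.full_like(A,.05)],-1).reshape(-1,3)
    uv=project(c,P,E).astype(np.float32).reshape(len(a),-1,2)
    g=cv2.cvtColor(c["pixels"],cv2.COLOR_RGB2GRAY)
    s=cv2.remap(g,uv[...,0],uv[...,1],cv2.INTER_LINEAR).astype(float)
    f=(s<175).mean(1)  # dark fraction
    d=np.percentile(s,50,axis=1); prof=np.median(d)-np.percentile(s,60,axis=1)
    i=prof.argmax(); w=np.clip(np.take(prof,range(i-6,i+7),mode='wrap')-prof[i]*.3,0,None)
    return a[i]+(w*np.arange(-6,7)).sum()/w.sum(), prof[i], prof
E
python3 - <<'E'
import pickle; from h import *
d=pickle.load(open("cams.pkl","rb"));c,o=pickle.load(open("w.pkl","rb"))
for c,E in [(d["scene"],None),(d["side"],None),(c,wristE(c,o))]:
    a,s,p=line_angle(c,E); print(a,s,np.argsort(p)[-14:],np.sort(p)[-14:].round(0))
E
```

```text
229.1763602251407 69.0 [ 50 236 235 224 234 225 233 226 232 227 231 228 230 229] [ 3.  4.  5.  7. 12. 15. 21. 30. 35. 45. 52. 61. 65. 69.]
229.44878811571542 66.0 [223 236 224 235 225 234 233 226 232 227 231 228 230 229] [ 7.  9. 13. 15. 22. 24. 33. 36. 44. 48. 57. 58. 65. 66.]
230.0982058545798 109.2 [ 34  35  37  17  11  10 234 227 233 228 232 229 231 230] [  3.   3.   3.   3.   4.   4.   6.  13.  17.  43.  49.  83.  91. 109.]
```

Detection works in all three views (about 230°). Now the flick.

```bash
cat > flick.py <<'E'
from plant import r
from h import *
rot=(R.from_euler('z',-36,degrees=True)*R.from_rotvec([-2.2214,-2.2214,0])).as_rotvec()
t=np.radians(60); e=np.array([np.cos(t),np.sin(t)]); d=np.array([-e[1],e[0]])
P=lambda s,z: np.r_[HUB+.098*e+d*s,z]
r.movep(P(-.062,.14),rot); r.move_straight(P(-.062,.063),velocity=.15)
r.move_straight(P(.04,.063),velocity=.09)
r.move_straight(P(.04,.12),velocity=.2)
q=np.radians(54); B=HUB+.05*np.array([np.cos(q),np.sin(q)])
r.movep(np.r_[B,.12],rot)
for i in range(4):
    o=r.observe(); c=r.camera("scene"); a,s,_=line_angle(c); print(round(o["clock"],2),round(a,1),s,o["ft_force"].round(1)); r.dwell(.3)
cv2.imwrite("pics/s2.png",cv2.resize(c["pixels"][150:280,180:380,::-1],(800,520)))
E
python3 flick.py
```

```text
5.4 229.2 69.19999999999999 [ 0.1  0.2 -0.3]
5.75 229.1 69.19999999999999 [ 0.9 -0.3 -0.2]
6.1 229.1 69.0 [-0.  -0.4  0.2]
6.45 229.2 69.0 [-0.4 -0.5  0.3]
```

View pics/s2.png

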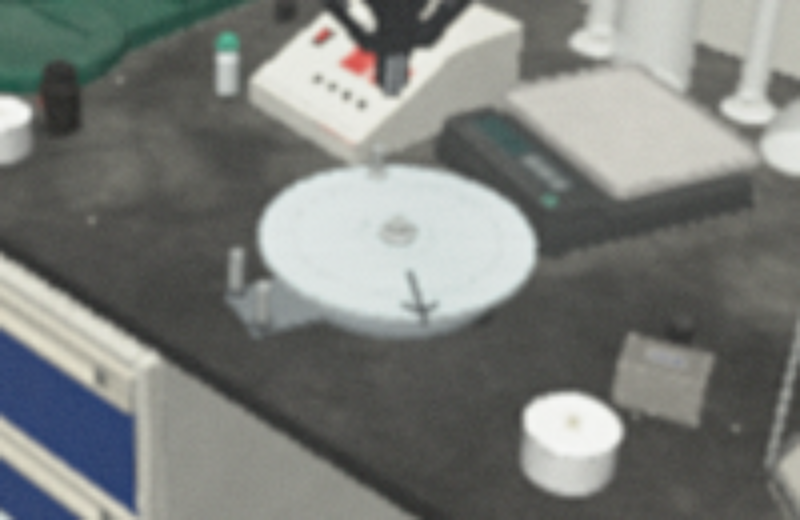

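The crop shows the wheel unmoved, with the line at (415,300) and the peg at (375,160). The fingertip is at about (395,90), so the pass missed. I'll check the tool pose against the pixels.

Run:
```python
from plant import r
from h import *
o=r.observe(); print(o["clock"],o["tool_pos"],o["tool_rot"],o["width"])
c=r.camera("scene"); sc=np.array([180,150])
f=lambda P:(project(c,np.atleast_2d(P))-sc)*4
print("tip",f(o["tool_pos"]),"pegtop",f([.6178,-.0621,.08]),"pegfoot",f([.6178,-.0621,.05]))
t=np.radians(60); e=np.array([np.cos(t),np.sin(t)]); d=np.array([-e[1],e[0]])
for s in (-.062,.04): print(np.r_[HUB+.098*e+d*s].round(3))
```

```text
6.8 [ 0.58466838 -0.09706953  0.11998983] [-2.79913894e+00 -1.42617087e+00  5.07475250e-05] 0.0002981633894060867
tip [[387.09545825 130.75722695]] pegtop [[378.21911041 143.58737456]] pegfoot [[376.34929794 172.94020035]]
[ 0.658 -0.084]
[ 0.57  -0.033]
```

Run:
```python
from plant import r
from h import *
o=r.observe(); ims=[]
for n in ("scene","side"):
    c=r.camera(n); u=project(c,np.atleast_2d(o["tool_pos"]))[0]; x,y=np.int32(u)-[33,50]
    print(n,u,(x,y)); k=cv2.resize(c["pixels"][y:y+75,x:x+66,::-1],(396,450),interpolation=cv2.INTER_CUBIC)
    cv2.drawMarker(k,tuple(np.int32((u-[x,y])*6)),(0,0,255),0,10); ims.append(k)
cv2.imwrite("pics/tip.png",np.hstack(ims))
```

```text
scene [276.77581724 182.68020392] (np.int64(243), np.int64(132))
side [271.01284848 145.66000968] (np.int64(238), np.int64(95))
```

View pics/tip.png

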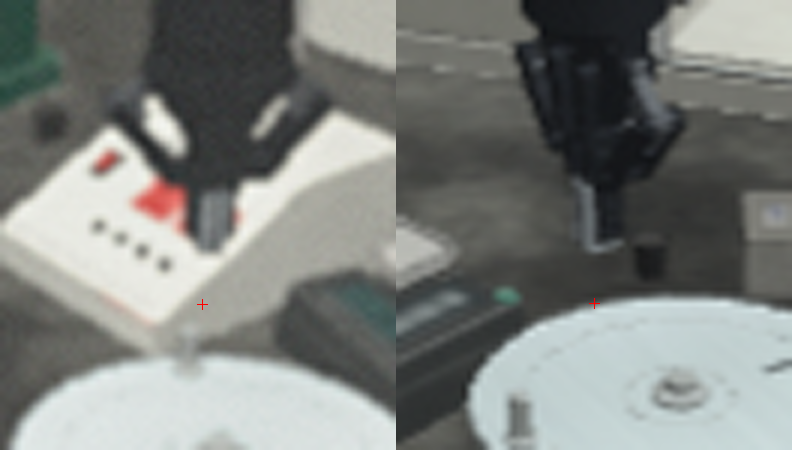

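The crops show the real fingertip about 9 px above where the reported TCP projects, at (210,248) in the scene view and (600,246) in the side view. I'll triangulate it.

Run:
```python
import pickle; from h import *
d=pickle.load(open("cams.pkl","rb")); w,o=pickle.load(open("w.pkl","rb"))
uv=[np.array([243+210/6,132+247/6]),np.array([238+603/6,95+246/6])]
X=cv2.triangulatePoints(*[K(d[n])@d[n]["extrinsics"][:3] for n in("scene","side")],uv[0],uv[1])[:,0];X=X[:3]/X[3]
print(X,"tcp .5847 -.0971 .120")
# wrist view of the TCP axis
E=wristE(w,o)
for dz in(0,.02,.033,.05): print(dz,project(w,np.atleast_2d(o["tool_pos"]+[0,0,dz]),E)*1.5)
# initial, open gripper
for n in d: print(n,project(d[n],np.array([[.6244,.0001,.1942]]))*1.5)
```

```text
[ 0.42275864 -0.17903728  0.1895042 ] tcp .5847 -.0971 .120
0 [[385.48551785 334.75902288]]
0.02 [[385.41438475 353.65371015]]
0.033 [[385.35912726 368.33144922]]
0.05 [[385.27261875 391.31022221]]
scene [[395.86674419 225.34625579]]
side [[368.91383705 203.81904812]]
```

Run:
```python
import pickle; from h import *
d=pickle.load(open("cams.pkl","rb"))
a,b=np.array([243+210/6,132+247/6]),np.array([238+207/6,95+246/6])
X=cv2.triangulatePoints(*[K(d[n])@d[n]["extrinsics"][:3] for n in("scene","side")],a,b)[:,0];print(X[:3]/X[3])
```

```text
[ 0.58176029 -0.09973688  0.15525223]
```

The tip really sits about 35 mm short of the reported TCP. I'll touch the resting wheel face to get the exact height offset; this is allowed at this stage.

Run:
```python
from plant import r
from h import *
p=r.observe()["tool_pos"]
r.move_straight([p[0],p[1],.045],velocity=.2)if False else None
hit=r.move_straight([p[0],p[1],.0],velocity=.06,contact_N=2.5)
o=r.observe(); print(hit,o["clock"],o["tool_pos"],o["ft_force"])
r.move_straight([p[0],p[1],.12],velocity=.15)
print(r.observe()["clock"],line_angle(r.camera("scene"))[:2])
```

```text
True 8.5333 [ 0.58440561 -0.09678932  0.01231771] [0.02804167 0.0271318  5.99161759]
9.4083 (np.float64(238.81015662078784), np.float64(69.0))
```

```bash
cat > flick.py <<'E'
from plant import r
from h import *
OFF=-.0357
a=line_angle(r.camera("scene"))[0]+1; print(a)
t=a-180+9
yaw=t+90-180; rot=(R.from_euler('z',yaw,degrees=True)*R.from_rotvec([-2.2214,-2.2214,0])).as_rotvec()
tr=np.radians(t); e=np.array([np.cos(tr),np.sin(tr)]); d=np.array([-e[1],e[0]])
P=lambda s,z: np.r_[HUB+.098*e+d*s,z+OFF]
r.movep(P(-.062,.14),rot); r.move_straight(P(-.062,.062),velocity=.15)
r.move_straight(P(.04,.062),velocity=.09)
r.move_straight(P(.04,.14),velocity=.2)
for i in range(4):
    o=r.observe(); c=r.camera("scene"); a,s,_=line_angle(c); print(round(o["clock"],2),round(a+1,1),s,o["ft_force"].round(1)); r.dwell(.15)
cv2.imwrite("pics/s3.png",cv2.resize(c["pixels"][150:280,180:380,::-1],(800,520)))
E
python3 flick.py
```

```text
239.9990680335508
12.39 46.0 72.0 [ 0.4 -0.3 -0.4]
12.59 68.8 57.5 [-0.2  0.1 -0.1]
12.79 91.0 46.19999999999999 [0.2 0.1 0.6]
12.99 113.2 46.0 [ 0.3 -0.7 -0.7]
```

View pics/s3.png

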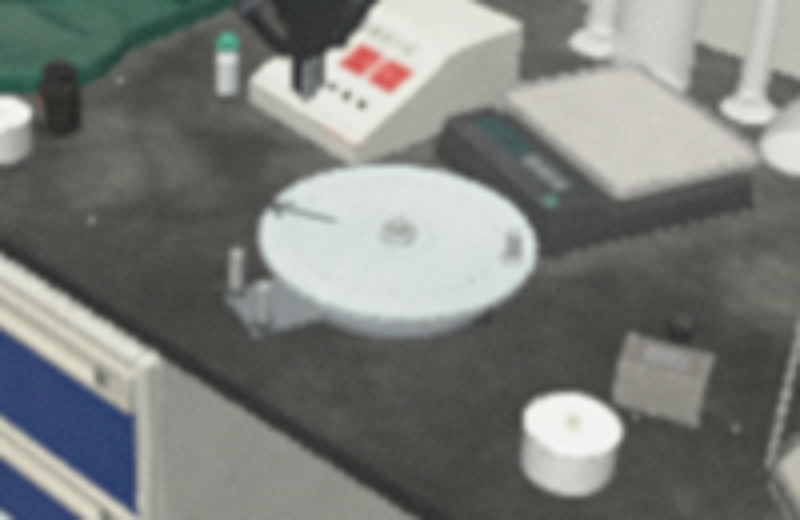

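The crop shows the wheel spinning: the line is now at (300,212), nearing the gate, and the peg is at (512,245). The speed is about 1.94 rad/s. Next I go to the hover point inside the peg circle and track the wheel.

```bash
cat > track.py <<'E'
from plant import r
from h import *
import json,sys
def log(n,dt):
    L=json.load(open("log.json")) if __import__("os").path.exists("log.json") else [[12.39,46+360],[12.59,68.8+360],[12.79,91+360],[12.99,113.2+360]]
    for i in range(n):
        t=r.observe()["clock"]; a,s,_=line_angle(r.camera("scene")); L.append([t,a+1,s]) if s>35 else None; r.dwell(dt)
    json.dump(L,open("log.json","w")); return L
def fit(L):
    from scipy.optimize import least_squares
    t=np.array([l[0] for l in L]); a=np.radians([l[1]-GATE for l in L])
    f=lambda p,t: p[0]+p[1]*p[2]*(1-np.exp(-(t-12.69)/p[2]))
    p=np.array([np.radians(239+180/3+.0+ (80+360-239)*0 )*0+a[1]+.19,1.94,14.])
    w=lambda p:(np.angle(np.exp(1j*(a-f(p,t)))))
    for n in range(4,len(t)+1):   # grow the window so that phase stays locked
        p=least_squares(lambda p:w(p)[:n],p,loss="soft_l1",f_scale=.03,bounds=([0,1.5,9],[9,2.4,22])).x
    return p,f,w(p)
def when(p,f,ang,t1=45.):
    from scipy.optimize import brentq
    return brentq(lambda t:f(p,t)-ang,12.7,t1) if f(p,t1)>ang else None
E
cat > hover.py <<'E'
from track import *
OFF=-.0357; o=r.observe(); t=np.radians(240-180+9); B=HUB+.05*np.array([np.cos(t),np.sin(t)])
rot=o["tool_rot"]
r.movep(np.r_[B,.13+OFF],rot); r.move_straight(np.r_[B,.068+OFF],velocity=.1)
t0=r.observe()["clock"]; r.move_straight(np.r_[B,.058+OFF],velocity=.05); t1=r.observe(); print("10mm took",t1["clock"]-t0,t1["tool_pos"],t1["ft_force"])
L=log(14,.25); p,f,w=fit(L); print(p,w.round(2)); print([l[1] for l in L][4:],r.observe()["clock"])
for k in (2,3,4): x=when(p,f,2*np.pi*k); print(k,x,p[1]*np.exp(-(x-12.69)/p[2]) if x else None)
E
python3 hover.py
```

```text
10mm took 0.34999999999999964 [ 0.57290486 -0.09076036  0.02192698] [-0.20504742  0.21107547  0.6224453 ]
[4.97718157 1.69422729 9.        ] [-0.15 -0.1  -0.05  0.    2.88  2.46  2.07  1.69  1.33  1.    0.64  0.31
 -0.01 -0.31 -0.61 -0.9  -1.16 -1.44]
[np.float64(61.481797310593635), np.float64(60.5730740051038), np.float64(60.52699573995184), np.float64(60.55137531647745), np.float64(60.59448113100506), np.float64(61.869570804420455), np.float64(60.532790047820036), np.float64(60.51882551278449), np.float64(60.505266703055504), np.float64(60.49828194650817), np.float64(60.48823896031948), np.float64(60.52998303942752), np.float64(61.285324604473544), np.float64(60.59837431787565)] 18.8667
2 18.887297744579705 0.8509840642313381
3 34.33958577087322 0.1528523634336066
4 None None
```

The detector is locking onto the dark hand at about 60°, so I'll mask that sector and go on.

```bash
rm log.json; sed -i 's/    i=prof.argmax()/    prof[25:105]=0\n    i=prof.argmax()/' h.py
cat > more.py <<'E'
from track import *
L=log(int(sys.argv[1]),float(sys.argv[2])); p,f,w=fit(L); print(p,w.round(2)); print([(round(l[0],2),round(l[1],1),round(l[2])) for l in L[4:]],r.observe()["clock"])
for k in (2,3,4): x=when(p,f,2*np.pi*k); print(k,x,p[1]*np.exp(-(x-12.69)/p[2]) if x else None)
E
python3 more.py 14 .12
```

```text
[ 4.89497347  1.83161176 21.99999999] [-0.04 -0.01  0.01  0.04  0.03  0.02  0.   -0.01 -0.02 -0.04 -0.06 -0.09
 -0.11  2.95  2.97  2.98]
[(18.87, np.float64(286.5), 46), (19.03, np.float64(299.2), 42), (19.2, np.float64(311.3), 43), (19.37, np.float64(323.6), 44), (19.53, np.float64(335.6), 46), (19.7, np.float64(347.4), 52), (19.87, np.float64(358.8), 50), (20.03, np.float64(10.1), 60), (20.2, np.float64(21.4), 66), (20.37, np.float64(209.0), 54), (20.53, np.float64(222.5), 56), (20.7, np.float64(235.3), 45)] 21.2
2 17.336150836841348 1.4829118898049236
3 22.042569870962957 1.1973125575664016
4 28.03777434120422 0.9117132253278784
```

```bash
python3 - <<'E'
s=open("track.py").read()
i=s.index("    p=np.array([np.rad"); j=s.index("    return p,f,w(p)")
s=s[:i]+'''    p=np.array([4.9,1.94,15.]); w=lambda p,k=slice(None):np.angle(np.exp(1j*(a[k]-f(p,t[k])))); ok=[0,1,2,3]
    for n in range(4,len(t)):
        if abs(w(p,[n])[0])<.35: ok.append(n)
        p=least_squares(lambda p:np.r_[w(p,ok)/.02,(p[2]-14.5)/2.5],p,loss="soft_l1",bounds=([0,1.5,10],[9,2.4,20])).x
'''+s[j:].replace("w(p)","w(p,ok)",1)
open("track.py","w").write(s)
E
python3 more.py 18 .12
```

```text
[ 4.89839645  1.9842048  14.00149282] [ 0.01  0.   -0.   -0.01 -0.02 -0.01 -0.01 -0.    0.    0.01  0.01  0.01
  0.01  0.04  0.    0.   -0.   -0.   -0.   -0.   -0.   -0.   -0.01 -0.
 -0.   -0.    0.    0.    0.  ]
[(18.87, 286.5, 46), (19.03, 299.2, 42), (19.2, 311.3, 43), (19.37, 323.6, 44), (19.53, 335.6, 46), (19.7, 347.4, 52), (19.87, 358.8, 50), (20.03, 10.1, 60), (20.2, 21.4, 66), (20.37, 209.0, 54), (20.53, 222.5, 56), (20.7, 235.3, 45), (21.53, np.float64(107.6), 45), (21.7, np.float64(115.5), 41), (21.87, np.float64(125.3), 41), (22.03, np.float64(134.9), 43), (22.2, np.float64(144.6), 44), (22.37, np.float64(154.1), 48), (22.53, np.float64(163.5), 51), (22.7, np.float64(172.7), 56), (22.87, np.float64(182.0), 58), (23.03, np.float64(190.9), 64), (23.2, np.float64(200.2), 67), (23.37, np.float64(209.1), 71), (23.53, np.float64(217.9), 76), (23.7, np.float64(226.7), 75), (23.87, np.float64(235.4), 72), (24.03, np.float64(243.8), 66)] 24.2
2 17.212108299826188 1.4365507582273547
3 22.455951738251716 0.9877996581478189
4 30.936295346841767 0.5390485580682938
```

```bash
cat > brake.py <<'E'
from track import *
r.dwell(26-r.observe()["clock"])
log(6,.1); r.dwell(29.6-r.observe()["clock"])
L=log(8,.05); p,f,w=fit(L); T=when(p,f,8*np.pi); print(p,w[-10:].round(3),T,L[-3:])
o=r.observe(); r.dwell(T-.22-o["clock"])
q=o["tool_pos"]; q=np.r_[q[:2],.0100]
r.move_straight(q,velocity=.06); o=r.observe(); print(o["clock"],o["tool_pos"],o["ft_force"])
r.dwell(.4); o=r.observe(); print(o["clock"],o["tool_pos"],o["ft_force"])
for i in range(2):
    for n in("scene","side"): a,s,_=line_angle(r.camera(n)); print(n,a+1-GATE,s)
    r.dwell(.3)
E
python3 brake.py
```

```text
[ 4.90002624  1.97477392 14.23936268] [ 0.019  0.022 -0.001  0.002  0.001 -0.007  0.001 -0.001 -0.003 -0.007] 30.792113012185993 [[30.1, np.float64(136.74433088470138), np.float64(50.19999999999999)], [30.2, np.float64(139.96676124847994), np.float64(49.0)], [30.3, np.float64(142.9956822107081), np.float64(42.0)]]
30.9333 [ 0.57502265 -0.0912528   0.01138447] [ 0.84565853 -0.44618068  7.37268003]
31.3333 [ 0.57489308 -0.0912229   0.01145593] [0.46046193 0.35712049 8.0425013 ]
scene -1.204454251785819 46.69999999999999
side 150.73883210609222 182.2
scene -1.125748944440744 49.94999999999999
side 149.76432210151597 183.0
```

The wheel is at rest with the line 1.2° from the gate middle, held with about 8 N. Handing in.

```bash
python3 -c "
from plant import r
print(r.job_done())"
```

```text
the job is handed in; nothing more can be done
None
```

I flicked the wheel anticlockwise and let it run untouched through three gate passes. On the fourth I stopped it in one touch, with the line about 1° from the middle of the gate. I handed the job in at about 32 s with the fingertip still pressing at about 8 N. My first flick passed above the peg because the real fingertip sits about 36 mm short of the reported TCP. I touched the resting wheel once to measure that offset, which turned it about 9°, before the flick that worked.

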